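Throttle return check on a clamped carburetor

TASK

Check the throttle return of the carburetor held in the bench clamp: twist the thumb bar on its leaning throttle spindle clockwise until the small lug under it rests firmly against the tip of the brass stop screw, without forcing it, and keep it there for a good second. Then let go so that the spring shuts the throttle fully, and leave the parts and tools lying around the clamp where they are.

Things in the scene. Friction and masses are not known exactly. Their poses are not given: they have to be found in the camera images.
- carb: Old aluminium carburetor in the steel bench clamp, fixed to the shelf; 130 x 110 mm, 137 mm high. Origin: centre under it, on the shelf, z up. The throttle spindle's seat lies at (-50, 0, 105) mm in this frame; the spindle leans 0.66 rad (38 deg) from vertical towards the carb's own -x. A round barrel 62 mm across stands behind it at x = 35 mm.
- key_grip (a point): Grip point of the throttle key, on the spindle axis 40 mm above the seat; z points outward along the axis. Thumb bar: flat steel, 42 mm long, 11 thick, 26 high (24 to 50 mm above the seat), its length at +0.5 rad about z from this frame's x; the axes turn with the key. Hub disc (36 mm across), lug and stop screw lie below 14 mm above the seat: keep fingertips above.
- throttle_turn (a joint): Turn of the key in rad: 0 = throttle shut, where the spring (0.07 to 0.25 N m) always brings it back; grows as it turns clockwise seen from outside (negative turn about key_grip z). The full-open stop is met somewhere from 0.7 to 1.4 rad, depending on how far the stop screw is screwed in.
- throttle_key: The spring-loaded throttle key: hub, stem, thumb bar and lug in one piece. Origin on the spindle axis at the seat, z outward along the axis, axes as at key_grip. The lug is a small steel bar that sticks out of the hub to 37 mm from the axis, 6 mm thick, 3 to 11 mm above the seat, at 3.69 rad about z from this frame's x.
- stop_screw: Full-open stop: brass screw 6 mm thick, 35 mm long with its head, in a small boss beside the hub, 28 mm from the spindle axis; screwed in or out by up to 7 mm at the start, immovable by hand. Origin: centre of its tip, where the lug meets it; x points out of the tip towards the lug.
- velocity_stack: Bystander: silver bell-mouthed tube, 80 mm across at the top, 55 mm high, standing loose. Origin: centre of its underside.
- filter: Bystander: amber glass inline filter with metal ends, 34 mm thick and about 96 mm long, lying along its x. Origin: under its centre.
- scraper: Bystander: black nylon gasket scraper, 145 mm long, 34 mm wide, 12 mm high, lying flat along its x. Origin: under its middle.
- reamer: Bystander: jet reamer with a brass handle 70 x 13 x 13 mm and a thin steel pin, lying along its x. Origin: under its middle.
Mind the look-alikes: they are no part of the job. Of the things that look like the carb, the smallest one is meant.

How it is judged:
By the outcome, as a careful person would: the job done as asked, in the order asked, and still so for the second after the job is handed in, with the robot touching nothing.
It also fails if it takes over 61 s, if anything falls off the work surface, if the arm or the gripper's body presses on something with over 40 N, if the wrist force passes 120 N, or if a joint passes its speed limit or range.

ROBOT

A 6-joint arm with a two-finger parallel gripper is mounted at the origin on the work surface. World frame = base frame: x ahead of the robot, y to its left, z up, the work surface at z = 0. Lengths are in m, angles in rad, forces in N, time in s.
With the tool pointing down it reaches from about 0.35 to 0.85 m from the base axis. Payload 8.1 kg.
Tool frame: the origin (TCP) lies between the finger pads; the fingertips stand 22 mm ahead of it and the grasp point (between the pads) lies 3 mm ahead of it; z points along the fingers, y is the line along which they close (so a half turn about z gives the same grasp; the last joint's range is limited). The gripper opens to 93 mm and grips with 3 to 60 N. Pads are 15 mm wide; open, the fingers measure 128 mm over their backs; the gripper's body (75 mm by 188 mm) begins 65 mm behind the grasp point.
Start: joints at [-1.313, 0.13, 1.488, -0, 1.523, -0.085], TCP at [0.202, -0.565, 0.214] pointing down, gripper open.
Joint ranges: [-2.96, 2.96], [-0.89, 2.26], [0.02, 2.5], [-1.34, 4.48], [0, 2.73], [-2.66, 2.66]. Speed limits (rad/s): [2.39, 2.39, 2.79, 3.14, 3.14, 3.14].

INTERFACE

Orientations are given as a 3x3 rotation matrix whose columns are the frame's x, y, z axes.
In Python, from bench import status, optics, ticket gives the robot as it stands.
- The arm moves only by the tool move_arm, never from a script. Its argument "series" is a list of rows, each an object with "dp": the shift along the world's x, y, z in mm, a list of three; "dr": the turn, a rotation vector about the world's x, y, z in rad, a list of three; "jaw": the closure, from 0 (fully open) to 1 (shut). A call has 1 to 8 rows; each row shifts and turns the commanded pose from where the row before left it; what a row does not reach is not made up. A row lasts 1/8 s, in which the tool goes at most 62.5 mm and 10.7 degrees, less where a joint would pass 70% of its speed; a pose out of reach is approached as far as the arm can. A call with a gripper value outside its range is refused whole. The fingers move at their own pace and stop on an object; "grip_force" is the grip in N (left out, the last holds). Time passes only in rows, so rows that do not move let the fingers close. It gives the time, the measured TCP pose, the force, the opening and the grip force at its end, in the units of the state.
- status.observe(): the state, without advancing time (a new reading comes with each control period).
- optics.snapshot(name): name is "scene" or "side" or "wrist"; returns a dict with "image" (384x512x3 uint8, red, green, blue), "depth" (384x512 float32, m along the optical axis (not along the pixel's ray), 0 where there is no reading), "fx", "fy", "cx", "cy" (pixels), "eye" and "attitude" of the camera in the world. Camera axes: x right, y up, looking along -z (the intrinsics and any distortion apply to the point x, -y, -z); pixel columns grow to the right and rows downward; lengths in m; the calibration is good to about 2 mm. The wrist camera is an equidistant fisheye: a pixel r from the principal point sees the ray r / f radians off the axis. A picture is of the moment at which its call begins.
- ticket.hand_in(): hands the job in; it is judged then, once.
The state is a dict: "time_s": time; "joints": joint angles; "joint_vel": joint speeds; "joint_efforts": joint torques, N m; "eef_pos": TCP position; "tcp_rot": TCP orientation; "wrist_force": force on the tool from outside, world axes, zero at the start; "torque": the same for the moment, N m; "width": finger opening in m; "gripper_force": force on a finger pad.
Only numpy, scipy, OpenCV 4.12 (cv2) and the standard library are available. Lean on these libraries where they do the work, as an engineer would, in place of code of your own. Each camera call takes 0.05 s, during which the arm holds its last target. There are 200 camera calls.

## Working session

There is one attempt and no reset: what is moved stays moved. The work goes in short steps, Python scripts to look and compute and a tool call to move; the robot and the scene stay as the last step left them, time stands still between calls to the robot, and variables do not carry over. Pictures are saved under pics/ and viewed, at most 10 in all, crops included, and the job is handed in when it is done.

Besides the shell and the picture viewer there is one more tool, called after ">>>" in YAML: its name, and indented under it one key for each argument. move_arm: Moves the arm, as the interface text tells. Its arguments: {"type":"object","properties":{"series":{"type":"array"},"grip_force":{"type":"number"}},"required":["series"]}

```bash
mkdir -p pics; ls; python3 - <<'E'
from bench import status, optics
import cv2, numpy as np
s=status.observe(); print({k:np.round(v,3).tolist() for k,v in s.items()})
ims=[]
for n in ("scene","side","wrist"):
    d=optics.snapshot(n); np.savez(f"{n}0.npz",**d); print(n,d["fx"],d["cx"],d["cy"],np.round(d["eye"],3).tolist(),np.round(d["attitude"],3).tolist(),[k for k in d])
    ims.append(d["image"][:,:,::-1])
cv2.imwrite("pics/scene0.png",cv2.resize(ims[0],(800,600)));cv2.imwrite("pics/side0.png",cv2.resize(ims[1],(800,600)))
E
```

```text
pics
{'time_s': 0.0, 'joints': [-1.313, 0.131, 1.489, 0.0, 1.523, -0.085], 'joint_vel': [-0.0, 0.001, 0.002, -0.001, -0.001, 0.0], 'joint_efforts': [0.001, -55.983, -49.177, 0.077, 0.035, -0.0], 'eef_pos': [0.202, -0.565, 0.213], 'tcp_rot': [[0.942, 0.336, -0.0], [0.336, -0.942, 0.002], [0.0, -0.002, -1.0]], 'wrist_force': [0.234, 0.179, 0.014], 'torque': [0.034, -0.024, -0.064], 'gripper_force': 0.0, 'width': 0.093}
scene 454.9670766087459 258.5326253967513 203.25398740495513 [0.934, 0.45, 1.216] [[-0.679, -0.635, 0.368], [0.734, -0.589, 0.337], [0.002, 0.499, 0.866]] ['image', 'depth', 'fx', 'fy', 'cx', 'cy', 'eye', 'attitude']
side 490.5683379131453 252.8964112090713 197.8497634268491 [-0.157, 0.709, 1.07] [[-0.732, 0.487, -0.476], [-0.681, -0.53, 0.506], [-0.006, 0.694, 0.72]] ['image', 'depth', 'fx', 'fy', 'cx', 'cy', 'eye', 'attitude']
wrist 297.3186396354542 250.46099085448913 187.50265688981727 [0.264, -0.542, 0.384] [[0.336, 0.914, 0.228], [-0.942, 0.326, 0.08], [-0.001, -0.242, 0.97]] ['image', 'depth', 'fx', 'fy', 'cx', 'cy', 'eye', 'attitude']
```

View pics/scene0.png

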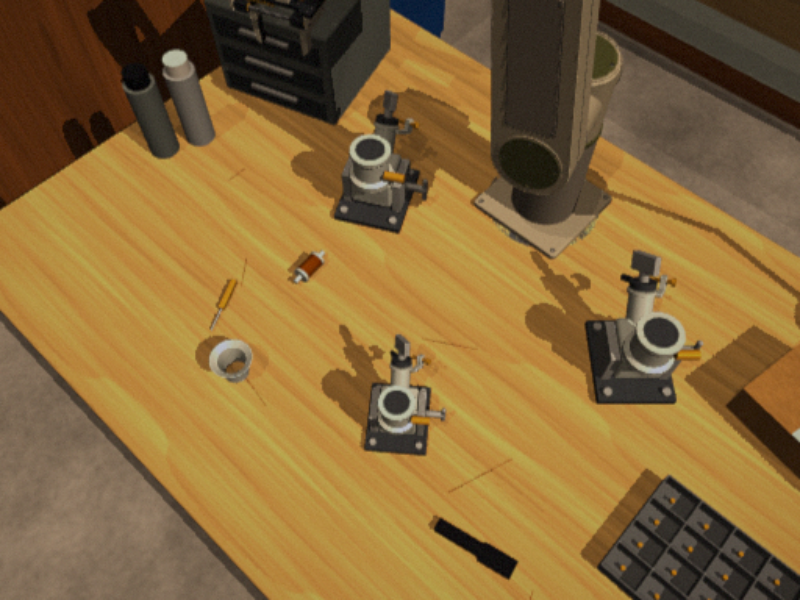

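View pics/side0.png

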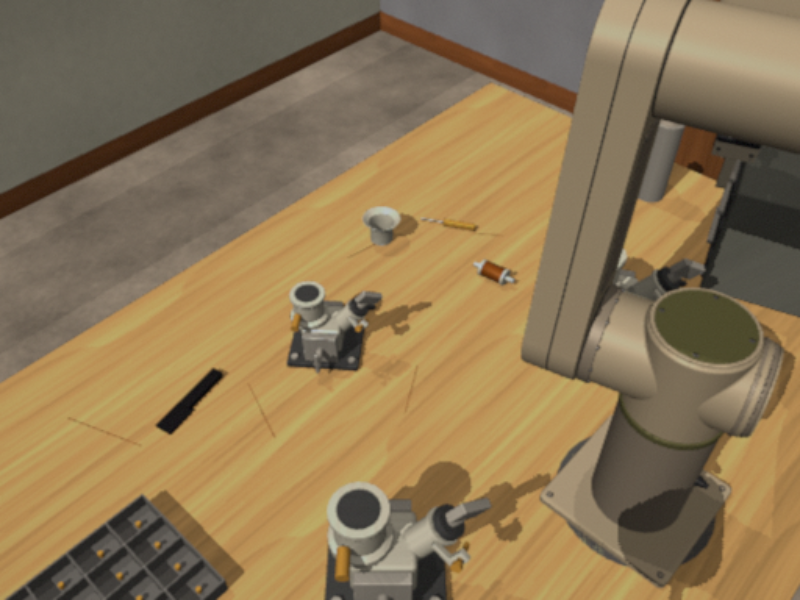

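The smallest carb is the middle one: scene (398,400), with its key at (402,345); side (325,330), with its key at (368,302). I'll measure that one.

```bash
cat > h.py <<'E'
import numpy as np, cv2
def load(n): return dict(np.load(n))
def cloud(d):
    v,u=np.mgrid[:384,:512]; z=d["depth"]
    c=np.stack([(u-d["cx"])/d["fx"]*z,-(v-d["cy"])/d["fy"]*z,-z],-1)
    return c@d["attitude"].T+d["eye"]
def ray(d,u,v):
    c=np.array([(u-d["cx"])/d["fx"],-(v-d["cy"])/d["fy"],-1.]); r=d["attitude"]@c; return d["eye"],r/np.linalg.norm(r)
def plane(d,u,v,z):
    e,r=ray(d,u,v); return e+r*(z-e[2])/r[2]
def tri(d1,p1,d2,p2):
    e1,r1=ray(d1,*p1); e2,r2=ray(d2,*p2)
    t=np.linalg.lstsq(np.stack([r1,-r2],1),e2-e1,rcond=None)[0]
    a,b=e1+t[0]*r1,e2+t[1]*r2; return (a+b)/2,np.linalg.norm(a-b)
E
python3 - <<'E'
from h import *
S=load("scene0.npz");D=load("side0.npz")
c0=plane(S,398*.64,418*.64,0); print("c0",c0)
for n,d in(("scene",S),("side",D)):
    P=cloud(d); g=cv2.cvtColor(d["image"],cv2.COLOR_RGB2HSV)
    near=(np.hypot(P[...,0]-c0[0],P[...,1]-c0[1])<.14)&(d["depth"]>0)
    m=near&(P[...,2]>.004)&(P[...,2]<.014)
    q=P[m]; print(n,m.sum(),"plate rect",cv2.minAreaRect((q[:,:2]*1000).astype(np.float32)),"z",np.median(q[:,2]))
    m=near&(P[...,2]>.128); q=P[m]; print("high n",len(q),q.min(0).round(3),q.max(0).round(3))
    h,b=np.histogram(P[near][:,2],bins=np.arange(-.01,.2,.01)); print(h.tolist())
    np.save(n+"_hi.npy",q)
a=S["image"][205:297,225:305,::-1];b=D["image"][170:245,175:255,::-1]
a=cv2.resize(a,None,fx=5,fy=5,interpolation=cv2.INTER_CUBIC);b=cv2.resize(b,None,fx=5,fy=5,interpolation=cv2.INTER_CUBIC)
o=np.zeros((460,800,3),np.uint8);o[:,:400]=a;o[:375,400:]=b;cv2.imwrite("pics/crop1.png",o)
E
```

```text
c0 [0.58045289 0.11212473 0.        ]
scene 670 plate rect ((579.1818237304688, 114.17213439941406), (253.3914794921875, 266.70025634765625), 57.58721160888672) z 0.009836806273415433
high n 535 [0.504 0.041 0.128] [0.633 0.16  0.157]
[3117, 2071, 430, 17, 35, 52, 45, 43, 223, 117, 130, 172, 142, 53, 447, 57, 21, 0, 0, 0]
side 613 plate rect ((573.6121215820312, 115.53467559814453), (271.1633605957031, 245.25035095214844), 65.43738555908203) z 0.010386010734947382
high n 424 [0.502 0.039 0.128] [0.631 0.161 0.157]
[1713, 1866, 477, 50, 54, 82, 79, 78, 324, 126, 139, 172, 144, 72, 334, 68, 15, 0, 0, 0]
```

View pics/crop1.png

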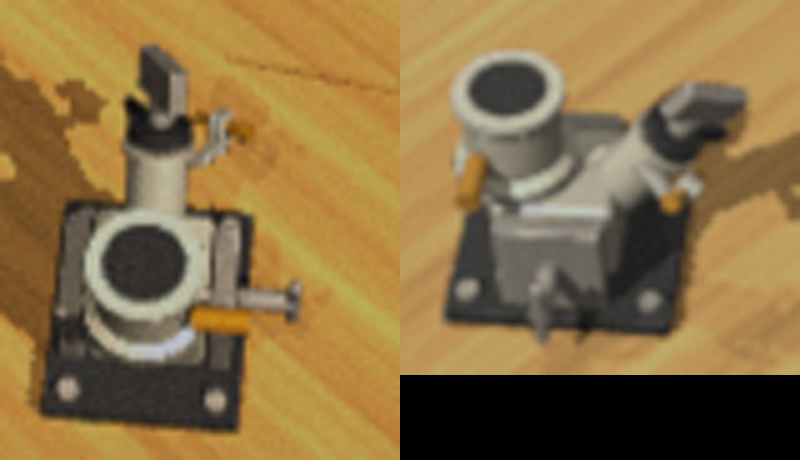

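Left is the scene view: barrel rim centre about (147,263), bar outer face (142,48)-(187,110), plate corners (68,203), (254,213), (238,430), (42,413). Right is the side view: rim centre (508,90), bar (670-745, 85-130), plate corners (445,320), (670,332), (690,205). The stop screw is the brass one near (240,130), and the shut lug is near (135,105).

```bash
python3 - <<'E'
from h import *
S=load("scene0.npz");D=load("side0.npz")
s=lambda x,y:(225+x/5-.4,205+y/5-.4); t=lambda x,y:(175+(x-400)/5-.4,170+y/5-.4)
print("barrel",tri(S,s(147,263),D,t(508,90)))
print("bar outer mid? ",tri(S,s(186,74),D,t(745,95)))
z=.010
A,B,C,E=[plane(S,*s(*p),z)[:2] for p in((68,203),(254,213),(238,430),(42,413))]
for a,b in((A,B),(B,C),(E,C),(A,E)): v=b-a; print("edge",np.linalg.norm(v).round(4),np.arctan2(v[1],v[0]).round(3))
print("plate centre",(A+B+C+E)/4)
F,G,H=[plane(D,*t(*p),z)[:2] for p in((445,320),(670,332),(690,205))]
for a,b in((F,G),(G,H)): v=b-a; print("side edge",np.linalg.norm(v).round(4),np.arctan2(v[1],v[0]).round(3))
print("side centre",(F+H)/2)
for n,d in(("scene",S),("side",D)):
    q=np.load(n+"_hi.npy"); r=q[(q[:,2]>.13)]
    km=cv2.kmeans(r[:,:2].astype(np.float32),2,None,(3,50,1e-6),5,cv2.KMEANS_PP_CENTERS)
    for k in(0,1):
        w=r[km[1][:,0]==k]; print(n,len(w),w.min(0).round(4),w.max(0).round(4),"mec",np.round(cv2.minEnclosingCircle((w[:,:2]*1000).astype(np.float32))[0],1), cv2.minAreaRect((w[:,:2]*1000).astype(np.float32)))
E
```

```text
barrel (array([0.60017278, 0.12837129, 0.13566506]), np.float64(0.0016755523546634484))
bar outer mid?  (array([0.50162916, 0.05852097, 0.13764108]), np.float64(0.023578882010294264))
edge 0.1081 2.259
edge 0.1312 0.66
edge 0.1087 2.228
edge 0.1278 0.656
plate centre [0.58223331 0.11387087]
side edge 0.1271 -2.466
side edge 0.0966 -0.909
side centre [0.57251883 0.11965009]
scene 433 [0.5711 0.0981 0.1303] [0.6331 0.1597 0.1429] mec [601.8 129.7] ((601.8788452148438, 128.83956909179688), (62.203697204589844, 59.14354705810547), 43.57410430908203)
scene 92 [0.5041 0.0406 0.1312] [0.5306 0.0832 0.1569] mec [520.   61.3] ((517.8121337890625, 61.98387908935547), (45.64211654663086, 17.384864807128906), 72.21930694580078)
side 100 [0.502  0.0391 0.1302] [0.5297 0.0846 0.1575] mec [517.3  61.8] ((512.9225463867188, 64.16676330566406), (47.3014030456543, 18.12506103515625), 61.54685974121094)
side 317 [0.5691 0.0986 0.1304] [0.6312 0.1608 0.1424] mec [601.1 129. ] ((600.0101928710938, 128.27197265625), (59.6391716003418, 62.29498291015625), 48.44028091430664)
```

```bash
cat >> h.py <<'E'
from scipy.spatial.transform import Rotation as Ro
yaw=.662; bar=np.array([.6008,.1288,0]); Rc=Ro.from_euler('z',yaw).as_matrix()
org=bar-Rc@[.035,0,0]
Rk=Rc@Ro.from_euler('y',-.66).as_matrix(); seat=org+Rc@[-.05,0,.105]
n=Rk[:,2]; grip=seat+.04*n; bd=Rk@[np.cos(.5),np.sin(.5),0]
def tool(turn=0,flip=1):  # tool rot gripping bar
    b=Rk@[np.cos(.5-turn),np.sin(.5-turn),0]; z=-n; x=flip*b; return np.stack([x,np.cross(z,x),z],1)
def go(s,R,p):
    return (1000*(p-s["eef_pos"])).round(1), Ro.from_matrix(R@np.array(s["tcp_rot"]).T).as_rotvec().round(3)
E
python3 - <<'E'
from h import *
from bench import status
s=status.observe(); S=load("scene0.npz")
print("grip",grip,"n",n,"bd",bd,"ends",grip+.021*bd,grip-.021*bd)
print("others",plane(S,372*.64,205*.64,0),plane(S,632*.64,360*.64,0))
for f in(1,-1):
  for q1 in(-.08,):
    for q23 in(1.4,1.8):
      M=(Ro.from_euler('z',q1)*Ro.from_euler('y',q23)).inv().as_matrix()@tool(0,f)@Ro.from_euler('z',-np.pi/2).as_matrix()
      print(f,q23,Ro.from_matrix(M).as_euler('ZYZ'))
  print(go(s,tool(0,f),grip+.103*n))
  print(go(s,tool(0,f),grip+.003*n))
E
```

```text
grip [0.51441083 0.06147566 0.13659969] n [-0.48360476 -0.37688024  0.78999223] bd [0.25213651 0.80431207 0.53806066] ends [0.5197057  0.07836622 0.14789896] [0.50911597 0.04458511 0.12530042]
others [ 0.25776448 -0.26594057  0.        ] [ 1.90345428e-01  3.59344479e-01 -2.22044605e-16]
1 1.4 [0.45109804 1.25445533 0.29441868]
1 1.8 [0.55607717 0.90255267 0.07640569]
(array([263. , 587.3,   4.5]), array([ 0.168, -0.658,  0.788]))
(array([311.3, 625. , -74.5]), array([ 0.168, -0.658,  0.788]))
-1 1.4 [ 0.45109804  1.25445533 -2.84717397]
-1 1.8 [ 0.55607717  0.90255267 -3.06518696]
(array([263. , 587.3,   4.5]), array([ 0.801,  0.208, -2.219]))
(array([311.3, 625. , -74.5]), array([ 0.801,  0.208, -2.219]))
```

>>> move_arm:
  series:
    - {"dp":[0,0,60],"dr":[0,0,0],"jaw":0.5}
    - {"dp":[0,0,60],"dr":[0,0,0],"jaw":0.5}
    - {"dp":[0,0,50],"dr":[0,0,0],"jaw":0.5}
    - {"dp":[22,49,0],"dr":[0.014,-0.055,0.066],"jaw":0.5}
    - {"dp":[22,49,0],"dr":[0.014,-0.055,0.066],"jaw":0.5}
    - {"dp":[22,49,0],"dr":[0.014,-0.055,0.066],"jaw":0.5}
    - {"dp":[22,49,0],"dr":[0.014,-0.055,0.066],"jaw":0.5}
    - {"dp":[22,49,0],"dr":[0.014,-0.055,0.066],"jaw":0.5}

```text
time_s: 1.15
eef_pos: [0.3122, -0.3184, 0.3841]
tcp_rot: [[0.744, 0.617, 0.256], [0.611, -0.784, 0.114], [0.271, 0.072, -0.96]]
wrist_force: [-0.0, 0.2, 0.1]
width: 0.0465
gripper_force: 0.0
```

>>> move_arm:
  series:
    - {"dp":[22,49,0],"dr":[0.014,-0.055,0.066],"jaw":0.5}
    - {"dp":[22,49,0],"dr":[0.014,-0.055,0.066],"jaw":0.5}
    - {"dp":[22,49,0],"dr":[0.014,-0.055,0.066],"jaw":0.5}
    - {"dp":[22,49,0],"dr":[0.014,-0.055,0.066],"jaw":0.5}
    - {"dp":[22,49,0],"dr":[0.014,-0.055,0.066],"jaw":0.5}
    - {"dp":[22,49,0],"dr":[0.014,-0.055,0.066],"jaw":0.5}
    - {"dp":[22,49,0],"dr":[0.014,-0.055,0.066],"jaw":0.5}
    - {"dp":[0,0,0],"dr":[0,0,0],"jaw":0.5}

```text
time_s: 2.15
eef_pos: [0.4655, 0.0258, 0.3835]
tcp_rot: [[0.244, 0.841, 0.484], [0.806, -0.453, 0.381], [0.539, 0.297, -0.788]]
wrist_force: [-0.3, -0.2, -0.6]
width: 0.0467
gripper_force: 0.0
```

```bash
python3 - <<'E'
from h import *
from bench import status
s=status.observe(); print(s["time_s"],np.round(s["joints"],3),s["eef_pos"],s["wrist_force"],s["width"])
print(go(s,tool(),grip+.103*n))
E
```

```text
2.15 [-0.571 -0.737  2.029  0.621  1.594 -0.074] [0.46546553 0.02581444 0.38354334] [-0.29396866 -0.16713083 -0.56209462] 0.04668545675555544
(array([  -0.9,   -3.2, -165.6]), array([-0.   ,  0.004, -0.008]))
```

>>> move_arm:
  series:
    - {"dp":[0,-1,-40],"dr":[0,0,0],"jaw":0.5}
    - {"dp":[0,-1,-40],"dr":[0,0,0],"jaw":0.5}
    - {"dp":[0,-1,-40],"dr":[0,0,0],"jaw":0.5}
    - {"dp":[0,0,-45],"dr":[0,0,0],"jaw":0.5}
    - {"dp":[0,0,0],"dr":[0,0,0],"jaw":0.5}

```text
time_s: 2.78
eef_pos: [0.4637, 0.0202, 0.2154]
tcp_rot: [[0.252, 0.84, 0.481], [0.804, -0.459, 0.379], [0.539, 0.291, -0.79]]
wrist_force: [-0.4, 0.1, 0.5]
width: 0.0465
gripper_force: 0.0
```

```bash
python3 - <<'E'
from h import *
from bench import status,optics
s=status.observe(); print(s["time_s"],np.round(s["joints"],3),s["eef_pos"],s["width"])
print(go(s,tool(),grip+.103*n))
d=optics.snapshot("wrist"); np.savez("wrist1.npz",**d)
def proj(d,p):
    c=d["attitude"].T@(p-d["eye"]); x,y,z=c[0],-c[1],-c[2]; th=np.arctan2(np.hypot(x,y),z); ph=np.arctan2(y,x)
    return d["cx"]+d["fx"]*th*np.cos(ph),d["cy"]+d["fy"]*th*np.sin(ph)
im=cv2.resize(d["image"][:,:,::-1],None,fx=1.5625,fy=1.5625,interpolation=cv2.INTER_CUBIC)
for sx in(1,-1):
  for sy in(1,-1):
    p=grip+.01*n+sx*.021*bd+sy*.0055*np.cross(n,bd); u,v=proj(d,p); print(u*1.5625,v*1.5625)
    cv2.circle(im,(int(u*1.5625),int(v*1.5625)),2,(0,0,255),-1)
cv2.imwrite("pics/wrist1.png",im)
E
```

```text
2.775 [-0.587 -0.744  2.334  0.637  1.363 -0.254] [0.46365796 0.0202344  0.21535911] 0.046454550842839344
(array([0.9, 2.4, 2.6]), array([-0.002, -0.003, -0.002]))
382.8642883595175 253.77013713891898
402.0646657370315 253.76928331635713
383.2048989783836 323.7668484850909
401.7162208212766 323.7674582603094
```

View pics/wrist1.png

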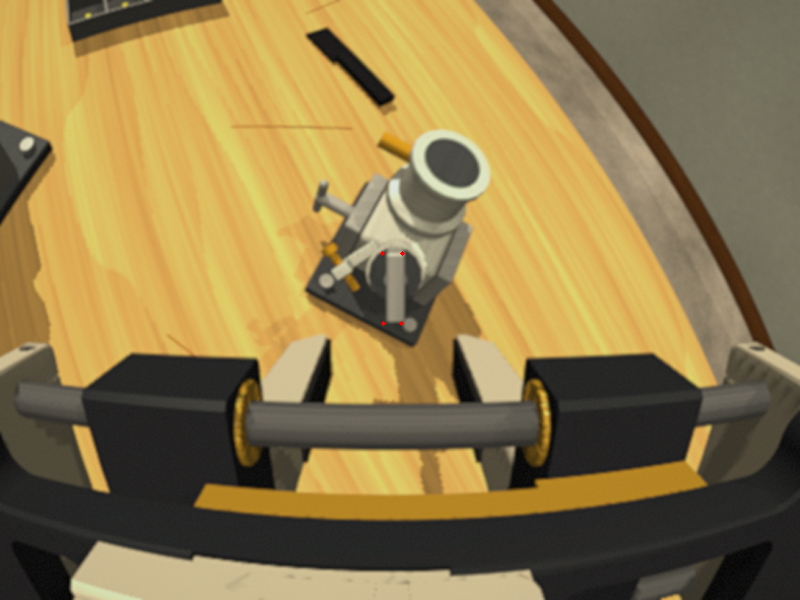

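The red predicted bar corners lie on the bar (385-404, 253-323), within about 1.5 mm to the image right. The jaws straddle it (330/455). I'll advance along the axis and grip.

>>> move_arm:
  series:
    - {"dp":[13,11,-18],"dr":[-0.002,-0.003,-0.002],"jaw":0.5}
    - {"dp":[13,10,-19],"dr":[0,0,0],"jaw":0.5}
    - {"dp":[12,9,-19],"dr":[0,0,0],"jaw":0.5}
    - {"dp":[12,9,-20],"dr":[0,0,0],"jaw":0.5}
    - {"dp":[0,0,0],"dr":[0,0,0],"jaw":0.5}
    - {"dp":[0,0,0],"dr":[0,0,0],"jaw":0.5}

```text
time_s: 3.58
eef_pos: [0.5167, 0.0583, 0.1457]
tcp_rot: [[0.247, 0.836, 0.491], [0.806, -0.458, 0.375], [0.538, 0.303, -0.787]]
wrist_force: [-0.3, -0.1, -0.7]
width: 0.0464
gripper_force: 0.0
```

```bash
python3 - <<'E'
from h import *
from bench import status
s=status.observe(); print(s["time_s"],np.round(s["joints"],3),s["wrist_force"],s["torque"],s["width"])
print(go(s,tool(),grip+.003*n))
E
```

```text
3.575 [-0.403 -0.532  2.34   0.659  1.069 -0.246] [-0.26428753 -0.14449853 -0.6542488 ] [-0.2847366   0.1682918  -0.00651339] 0.046365869320279245
(array([-3.7,  2.1, -6.7]), array([ 0.003,  0.009, -0.001]))
```

>>> move_arm:
  series:
    - {"dp":[-3,2,-6.5],"dr":[0.003,0.009,0],"jaw":0.5}
    - {"dp":[0,0,0],"dr":[0,0,0],"jaw":0.5}
    - {"dp":[0,0,0],"dr":[0,0,0],"jaw":0.5}

```text
time_s: 3.95
eef_pos: [0.5127, 0.0607, 0.137]
tcp_rot: [[0.253, 0.839, 0.482], [0.804, -0.459, 0.377], [0.538, 0.293, -0.791]]
wrist_force: [-0.5, -0.5, -1.5]
width: 0.0463
gripper_force: 0.0
```

```bash
python3 - <<'E'
from h import *
from bench import status,optics
s=status.observe(); print(s["time_s"],s["wrist_force"])
print(go(s,tool(),grip+.003*n))
d=optics.snapshot("wrist"); cv2.imwrite("pics/wrist2.png",cv2.resize(d["image"][100:340,120:420,::-1],None,fx=2.5,fy=2.5,interpolation=cv2.INTER_CUBIC))
E
```

```text
3.95 [-0.48278319 -0.47737755 -1.47659925]
(array([ 0.2, -0.3,  2. ]), array([ 0.   , -0.002, -0.   ]))
```

View pics/wrist2.png

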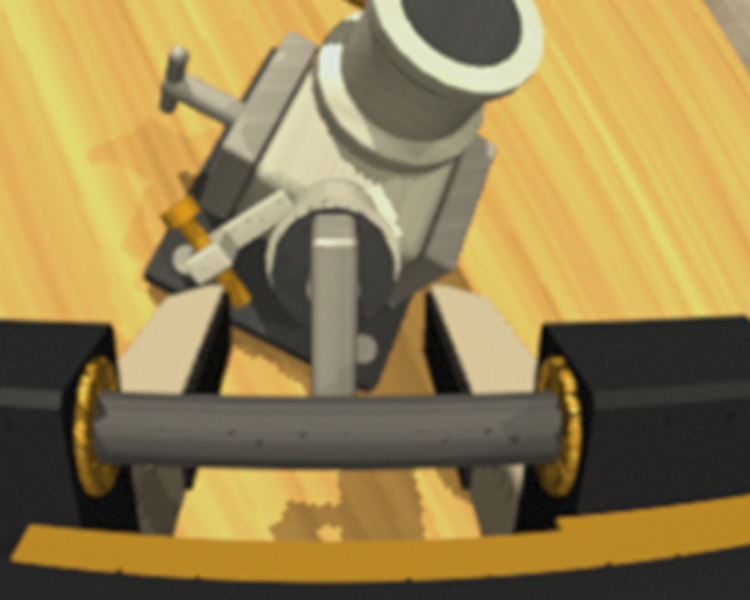

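The bar is centred between the pads, with its near face at (335,240-395), and the stop screw is at (240,290), clear of the fingers. I'll close on it.

>>> move_arm:
  series:
    - {"dp":[0,-0.3,1.6],"dr":[0,0,0],"jaw":0.5}
    - {"dp":[0,0,0],"dr":[0,0,0],"jaw":1}
    - {"dp":[0,0,0],"dr":[0,0,0],"jaw":1}
    - {"dp":[0,0,0],"dr":[0,0,0],"jaw":1}
    - {"dp":[0,0,0],"dr":[0,0,0],"jaw":1}
  grip_force: 40

```text
time_s: 4.62
eef_pos: [0.513, 0.0604, 0.1385]
tcp_rot: [[0.253, 0.839, 0.482], [0.804, -0.459, 0.377], [0.538, 0.293, -0.791]]
wrist_force: [11.0, -2.9, -1.3]
width: 0.0113
gripper_force: 5.3
```

```bash
cat > st.py <<'E'
from h import *
from bench import status
s=status.observe(); R=np.array(s["tcp_rot"]); b=Rk.T@R[:,0]
f=np.array(s["wrist_force"]);t=np.array(s["torque"])
print("t",s["time_s"],"turn",round(.5-np.arctan2(b[1],b[0]),3),"tilt",round(float(np.arccos(min(1,-R[:,2]@n))),4),"off mm (key frame)",(1000*Rk.T@(s["eef_pos"]-grip)).round(1))
print("f key",(Rk.T@f).round(2),"torque key",(Rk.T@t).round(3),"w",s["width"],s["gripper_force"],"q6",np.round(s["joints"][5],2))
E
python3 st.py; python3 -c "
from h import *; print('cw unit',-n)"
```

```text
t 4.625 turn 0.0 tilt 0.0014 off mm (key frame) [-0.2  0.   2.6]
f key [ 4.62 -9.07 -5.28] torque key [-1.762 -0.627  0.041] w 0.01128703097305962 5.256129652261734 q6 -0.24
cw unit [ 0.48360476  0.37688024 -0.78999223]
```

>>> move_arm:
  series:
    - {"dp":[0.8,-0.5,0.3],"dr":[0,0,0],"jaw":1}
    - {"dp":[0,0,0],"dr":[0,0,0],"jaw":1}
    - {"dp":[0,0,0],"dr":[0,0,0],"jaw":1}

```text
time_s: 5.0
eef_pos: [0.5136, 0.06, 0.1387]
tcp_rot: [[0.253, 0.839, 0.482], [0.804, -0.459, 0.377], [0.538, 0.292, -0.791]]
wrist_force: [2.4, -1.1, -0.1]
width: 0.0097
gripper_force: 40.0
```

```bash
python3 st.py
```

```text
t 5.0 turn 0.0 tilt 0.0019 off mm (key frame) [ 0.1 -0.6  2.6]
f key [ 0.9  -2.35 -0.83] torque key [-0.299  0.088  0.052] w 0.009748486649144942 39.98721420764923 q6 -0.24
```

>>> move_arm:
  series:
    - {"dp":[0,0,0],"dr":[0.0483,0.0377,-0.079],"jaw":1}
    - {"dp":[0,0,0],"dr":[0.0483,0.0377,-0.079],"jaw":1}
    - {"dp":[0,0,0],"dr":[0.0483,0.0377,-0.079],"jaw":1}
    - {"dp":[0,0,0],"dr":[0,0,0],"jaw":1}

```text
time_s: 5.5
eef_pos: [0.5135, 0.0601, 0.1387]
tcp_rot: [[0.489, 0.727, 0.482], [0.633, -0.676, 0.378], [0.6, 0.121, -0.791]]
wrist_force: [2.0, -0.7, -0.7]
width: 0.0096
gripper_force: 40.1
```

```bash
python3 st.py
```

```text
t 5.5 turn 0.299 tilt 0.0021 off mm (key frame) [ 0.  -0.5  2.6]
f key [ 0.49 -1.74 -1.28] torque key [-0.211  0.108  0.163] w 0.009583696478393933 40.068286657333374 q6 0.05
```

>>> move_arm:
  series:
    - {"dp":[0,0,0],"dr":[0.0483,0.0377,-0.079],"jaw":1}
    - {"dp":[0,0,0],"dr":[0.0483,0.0377,-0.079],"jaw":1}
    - {"dp":[0,0,0],"dr":[0.0483,0.0377,-0.079],"jaw":1}
    - {"dp":[0,0,0],"dr":[0,0,0],"jaw":1}

```text
time_s: 6.0
eef_pos: [0.5135, 0.0601, 0.1387]
tcp_rot: [[0.68, 0.552, 0.482], [0.407, -0.831, 0.378], [0.61, -0.061, -0.79]]
wrist_force: [1.9, 0.3, -0.2]
width: 0.0097
gripper_force: 40.1
```

```bash
python3 st.py
```

```text
t 6.0 turn 0.597 tilt 0.0021 off mm (key frame) [ 0.1 -0.5  2.6]
f key [ 1.24 -0.89 -1.18] torque key [-0.271  0.062  0.133] w 0.009704319368375661 40.13753950595856 q6 0.35
```

>>> move_arm:
  series:
    - {"dp":[0,0,0],"dr":[0.0193,0.0151,-0.0316],"jaw":1}
    - {"dp":[0,0,0],"dr":[0.0193,0.0151,-0.0316],"jaw":1}
    - {"dp":[0,0,0],"dr":[0,0,0],"jaw":1}

```text
time_s: 6.38
eef_pos: [0.5135, 0.0601, 0.1387]
tcp_rot: [[0.722, 0.497, 0.482], [0.34, -0.861, 0.378], [0.603, -0.109, -0.79]]
wrist_force: [1.9, -0.6, -0.7]
width: 0.0096
gripper_force: 40.2
```

```bash
python3 st.py; python3 - <<'E'
from bench import optics
import cv2
d=optics.snapshot("wrist"); cv2.imwrite("pics/wrist3.png",cv2.resize(d["image"][100:340,120:420,::-1],None,fx=2.5,fy=2.5,interpolation=cv2.INTER_CUBIC))
E
```

```text
t 6.375 turn 0.677 tilt 0.0021 off mm (key frame) [ 0.1 -0.5  2.6]
f key [ 0.47 -1.68 -1.24] torque key [-0.195  0.051  0.167] w 0.009609975869140324 40.16093909740448 q6 0.43
```

View pics/wrist3.png

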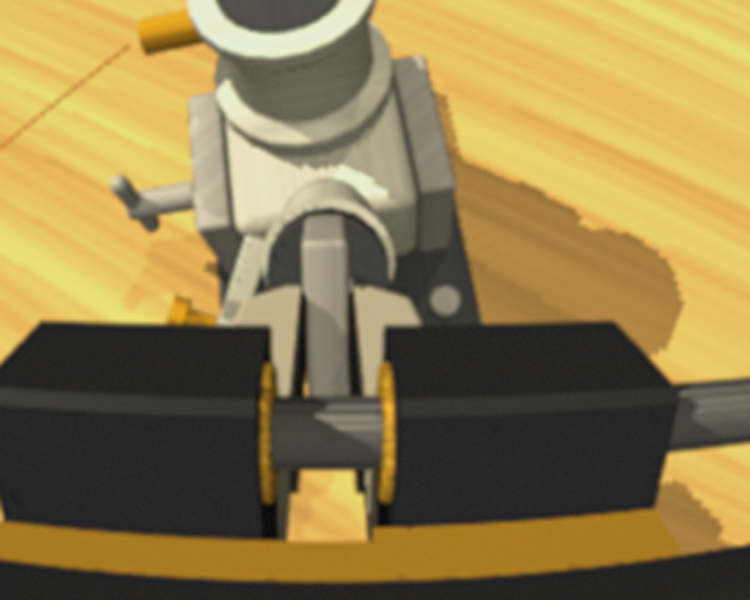

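The bar has turned with the jaws and stays centred at (325,240-395). Torque is steady at about 0.1 N m above the starting value, which is the spring alone. From here I'll go in small steps to find the stop.

>>> move_arm:
  series:
    - {"dp":[0,0,0],"dr":[0.0145,0.0113,-0.0237],"jaw":1}
    - {"dp":[0,0,0],"dr":[0.0145,0.0113,-0.0237],"jaw":1}
    - {"dp":[0,0,0],"dr":[0,0,0],"jaw":1}

```text
time_s: 6.8
eef_pos: [0.5135, 0.0601, 0.1387]
tcp_rot: [[0.752, 0.45, 0.482], [0.284, -0.881, 0.378], [0.595, -0.147, -0.79]]
wrist_force: [2.0, -0.5, 1.1]
width: 0.01
gripper_force: 40.2
```

```bash
python3 st.py
```

```text
t 6.8 turn 0.74 tilt 0.0021 off mm (key frame) [ 0.1 -0.5  2.6]
f key [ 1.67 -1.68  0.08] torque key [-0.089 -0.     0.127] w 0.009999657369925589 40.180129408836365 q6 0.49
```

>>> move_arm:
  series:
    - {"dp":[0,0,0],"dr":[0.0145,0.0113,-0.0237],"jaw":1}
    - {"dp":[0,0,0],"dr":[0.0145,0.0113,-0.0237],"jaw":1}
    - {"dp":[0,0,0],"dr":[0,0,0],"jaw":1}

```text
time_s: 7.18
eef_pos: [0.5135, 0.0601, 0.1387]
tcp_rot: [[0.778, 0.404, 0.482], [0.231, -0.896, 0.378], [0.585, -0.183, -0.79]]
wrist_force: [2.0, 0.3, 0.4]
width: 0.0098
gripper_force: 40.2
```

```bash
python3 st.py
```

```text
t 7.175 turn 0.801 tilt 0.0022 off mm (key frame) [ 0.  -0.5  2.6]
f key [ 1.6  -1.   -0.74] torque key [-0.089  0.043  0.184] w 0.009842255025471975 40.199169516563416 q6 0.55
```

>>> move_arm:
  series:
    - {"dp":[0,0,0],"dr":[0.0121,0.0094,-0.0197],"jaw":1}
    - {"dp":[0,0,0],"dr":[0.0121,0.0094,-0.0197],"jaw":1}
    - {"dp":[0,0,0],"dr":[0,0,0],"jaw":1}

```text
time_s: 7.55
eef_pos: [0.5135, 0.0601, 0.1387]
tcp_rot: [[0.797, 0.364, 0.482], [0.186, -0.907, 0.379], [0.575, -0.212, -0.79]]
wrist_force: [1.4, 0.3, 1.2]
width: 0.0097
gripper_force: 40.2
```

```bash
python3 st.py
```

```text
t 7.55 turn 0.85 tilt 0.0022 off mm (key frame) [ 0.1 -0.5  2.6]
f key [ 1.75 -0.65  0.18] torque key [-0.023  0.005  0.145] w 0.009740024730426709 40.215978026390076 q6 0.6
```

>>> move_arm:
  series:
    - {"dp":[0,0,0],"dr":[0.0121,0.0094,-0.0197],"jaw":1}
    - {"dp":[0,0,0],"dr":[0.0121,0.0094,-0.0197],"jaw":1}
    - {"dp":[0,0,0],"dr":[0,0,0],"jaw":1}

```text
time_s: 7.92
eef_pos: [0.5135, 0.0601, 0.1387]
tcp_rot: [[0.814, 0.324, 0.482], [0.14, -0.915, 0.379], [0.564, -0.241, -0.79]]
wrist_force: [1.5, 0.3, 1.2]
width: 0.0097
gripper_force: 40.2
```

```bash
python3 st.py
```

```text
t 7.925 turn 0.9 tilt 0.0023 off mm (key frame) [ 0.  -0.5  2.6]
f key [ 1.83 -0.66  0.14] torque key [-0.021 -0.04   0.121] w 0.00974414849762364 40.23281157016754 q6 0.65
```

>>> move_arm:
  series:
    - {"dp":[0,0,0],"dr":[0.0121,0.0094,-0.0197],"jaw":1}
    - {"dp":[0,0,0],"dr":[0.0121,0.0094,-0.0197],"jaw":1}
    - {"dp":[0,0,0],"dr":[0,0,0],"jaw":1}

```text
time_s: 8.3
eef_pos: [0.5135, 0.0601, 0.1387]
tcp_rot: [[0.829, 0.283, 0.482], [0.094, -0.921, 0.379], [0.551, -0.269, -0.79]]
wrist_force: [1.2, 0.9, 2.0]
width: 0.0096
gripper_force: 40.3
```

```bash
python3 st.py
```

```text
t 8.3 turn 0.95 tilt 0.0024 off mm (key frame) [ 0.  -0.5  2.6]
f key [ 2.4  -0.08  0.61] torque key [-0.004 -0.112  0.215] w 0.009646356715737396 40.25041043758392 q6 0.7
```

>>> move_arm:
  series:
    - {"dp":[0,0,0],"dr":[0.0121,0.0094,-0.0197],"jaw":1}
    - {"dp":[0,0,0],"dr":[0.0121,0.0094,-0.0197],"jaw":1}
    - {"dp":[0,0,0],"dr":[0,0,0],"jaw":1}

```text
time_s: 8.68
eef_pos: [0.5135, 0.0601, 0.1387]
tcp_rot: [[0.842, 0.242, 0.482], [0.048, -0.924, 0.379], [0.537, -0.296, -0.79]]
wrist_force: [1.5, 1.0, 1.3]
width: 0.01
gripper_force: 40.3
```

```bash
python3 st.py
```

```text
t 8.675 turn 1.0 tilt 0.0023 off mm (key frame) [ 0.1 -0.5  2.6]
f key [ 2.21 -0.12 -0.02] torque key [-0.001 -0.138  0.175] w 0.009972050396311145 40.2687531709671 q6 0.75
```

>>> move_arm:
  series:
    - {"dp":[0,0,0],"dr":[0.0121,0.0094,-0.0197],"jaw":1}
    - {"dp":[0,0,0],"dr":[0.0121,0.0094,-0.0197],"jaw":1}
    - {"dp":[0,0,0],"dr":[0,0,0],"jaw":1}

```text
time_s: 9.05
eef_pos: [0.5135, 0.0601, 0.1387]
tcp_rot: [[0.853, 0.199, 0.482], [0.002, -0.925, 0.379], [0.522, -0.322, -0.79]]
wrist_force: [1.6, 0.3, 1.2]
width: 0.0098
gripper_force: 40.3
```

```bash
python3 st.py
```

```text
t 9.05 turn 1.05 tilt 0.0024 off mm (key frame) [ 0.1 -0.5  2.6]
f key [ 1.87 -0.79  0.05] torque key [ 0.017 -0.218  0.198] w 0.009817094918609059 40.287508964538574 q6 0.8
```

>>> move_arm:
  series:
    - {"dp":[0,0,0],"dr":[0.0121,0.0094,-0.0197],"jaw":1}
    - {"dp":[0,0,0],"dr":[0.0121,0.0094,-0.0197],"jaw":1}
    - {"dp":[0,0,0],"dr":[0,0,0],"jaw":1}

```text
time_s: 9.43
eef_pos: [0.5135, 0.0601, 0.1387]
tcp_rot: [[0.862, 0.157, 0.483], [-0.044, -0.924, 0.379], [0.505, -0.348, -0.79]]
wrist_force: [1.8, 0.9, 1.9]
width: 0.0097
gripper_force: 40.3
```

```bash
python3 st.py
```

```text
t 9.425 turn 1.1 tilt 0.0024 off mm (key frame) [ 0.1 -0.5  2.6]
f key [ 2.71 -0.39  0.35] torque key [ 0.001 -0.225  0.155] w 0.009734341057564001 40.30669927597046 q6 0.85
```

>>> move_arm:
  series:
    - {"dp":[0,0,0],"dr":[0.0121,0.0094,-0.0197],"jaw":1}
    - {"dp":[0,0,0],"dr":[0.0121,0.0094,-0.0197],"jaw":1}
    - {"dp":[0,0,0],"dr":[0,0,0],"jaw":1}

```text
time_s: 9.8
eef_pos: [0.5135, 0.0601, 0.1387]
tcp_rot: [[0.868, 0.113, 0.483], [-0.09, -0.921, 0.379], [0.487, -0.373, -0.79]]
wrist_force: [0.7, 1.2, 0.7]
width: 0.0096
gripper_force: 40.3
```

```bash
python3 st.py; python3 - <<'E'
from bench import optics
import cv2,numpy as np
o=np.zeros((480,800,3),np.uint8)
d=optics.snapshot("scene")["image"]; o[:,:400]=cv2.resize(d[195:255,235:285,::-1],(400,480),interpolation=cv2.INTER_CUBIC)
d=optics.snapshot("side")["image"]; o[:400,400:]=cv2.resize(d[170:220,205:255,::-1],(400,400),interpolation=cv2.INTER_CUBIC)
cv2.imwrite("pics/stop.png",o)
E
```

```text
t 9.8 turn 1.15 tilt 0.0025 off mm (key frame) [ 0.1 -0.5  2.6]
f key [ 1.42  0.52 -0.2 ] torque key [ 0.141 -0.248  0.225] w 0.009578236781844949 40.32641530036926 q6 0.9
```

View pics/stop.png

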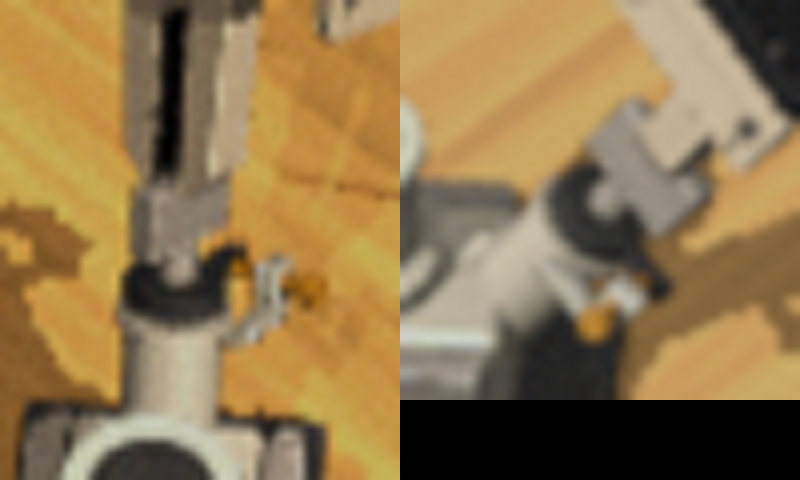

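Scene view (left): the dark lug at (230,255) is now beside the brass tip at (240,265), so contact is close. I'll use smaller steps.

>>> move_arm:
  series:
    - {"dp":[0,0,0],"dr":[0.0145,0.0113,-0.0237],"jaw":1}
    - {"dp":[0,0,0],"dr":[0,0,0],"jaw":1}

```text
time_s: 10.15
eef_pos: [0.5135, 0.0601, 0.1386]
tcp_rot: [[0.871, 0.087, 0.483], [-0.118, -0.918, 0.379], [0.476, -0.388, -0.789]]
wrist_force: [0.9, 1.8, 1.9]
width: 0.0097
gripper_force: 40.3
```

```bash
python3 st.py
```

```text
t 10.15 turn 1.18 tilt 0.0026 off mm (key frame) [ 0.  -0.5  2.6]
f key [2.58 0.82 0.38] torque key [ 0.123 -0.313  0.188] w 0.00973356808430352 40.34612059593201 q6 0.93
```

>>> move_arm:
  series:
    - {"dp":[0,0,0],"dr":[0.0145,0.0113,-0.0237],"jaw":1}
    - {"dp":[0,0,0],"dr":[0,0,0],"jaw":1}

```text
time_s: 10.4
eef_pos: [0.5135, 0.0601, 0.1386]
tcp_rot: [[0.874, 0.061, 0.483], [-0.146, -0.914, 0.379], [0.464, -0.402, -0.789]]
wrist_force: [1.0, 1.3, 1.7]
width: 0.0095
gripper_force: 40.8
```

```bash
python3 st.py
```

```text
t 10.4 turn 1.21 tilt 0.0025 off mm (key frame) [ 0.  -0.5  2.6]
f key [2.33 0.39 0.35] torque key [ 0.091 -0.28   0.309] w 0.009475676917436513 40.76240553986281 q6 0.96
```

>>> move_arm:
  series:
    - {"dp":[0,0,0],"dr":[0.0145,0.0113,-0.0237],"jaw":1}
    - {"dp":[0,0,0],"dr":[0,0,0],"jaw":1}

```text
time_s: 10.65
eef_pos: [0.5135, 0.0601, 0.1387]
tcp_rot: [[0.875, 0.035, 0.483], [-0.173, -0.909, 0.379], [0.452, -0.415, -0.789]]
wrist_force: [1.8, 1.7, 2.4]
width: 0.0096
gripper_force: 41.4
```

```bash
python3 st.py
```

```text
t 10.65 turn 1.24 tilt 0.0024 off mm (key frame) [ 0.  -0.6  2.6]
f key [3.38 0.25 0.38] torque key [ 0.038 -0.172  0.427] w 0.009612826010682841 41.40057797078043 q6 0.99
```

Contact: torque climbs from 0.19 to 0.31 to 0.43 N m, and pad force rises with it. One slight press more, then hold.

>>> move_arm:
  series:
    - {"dp":[0,0,0],"dr":[0.0097,0.0075,-0.0158],"jaw":1}
    - {"dp":[0,0,0],"dr":[0,0,0],"jaw":1}
    - {"dp":[0,0,0],"dr":[0,0,0],"jaw":1}
    - {"dp":[0,0,0],"dr":[0,0,0],"jaw":1}

```text
time_s: 11.15
eef_pos: [0.5135, 0.0601, 0.1386]
tcp_rot: [[0.876, 0.018, 0.483], [-0.19, -0.906, 0.379], [0.444, -0.424, -0.789]]
wrist_force: [1.6, -0.1, 0.8]
width: 0.0097
gripper_force: 41.9
```

```bash
python3 st.py
```

```text
t 11.15 turn 1.259 tilt 0.0025 off mm (key frame) [ 0.  -0.5  2.6]
f key [ 1.45 -1.03 -0.1 ] torque key [-0.011 -0.141  0.508] w 0.009692935970071832 41.90949055891906 q6 1.01
```

>>> move_arm:
  series:
    - {"dp":[0,0,0],"dr":[0,0,0],"jaw":1}
    - {"dp":[0,0,0],"dr":[0,0,0],"jaw":1}
    - {"dp":[0,0,0],"dr":[0,0,0],"jaw":1}
    - {"dp":[0,0,0],"dr":[0,0,0],"jaw":1}
    - {"dp":[0,0,0],"dr":[0,0,0],"jaw":1}
    - {"dp":[0,0,0],"dr":[0,0,0],"jaw":1}
    - {"dp":[0,0,0],"dr":[0,0,0],"jaw":1}
    - {"dp":[0,0,0],"dr":[0,0,0],"jaw":1}

```text
time_s: 12.15
eef_pos: [0.5135, 0.0601, 0.1387]
tcp_rot: [[0.875, 0.018, 0.483], [-0.191, -0.905, 0.379], [0.444, -0.424, -0.789]]
wrist_force: [1.5, -0.2, 2.1]
width: 0.0094
gripper_force: 41.9
```

```bash
python3 st.py; python3 - <<'E'
from bench import optics
import cv2,numpy as np
o=np.zeros((480,800,3),np.uint8)
d=optics.snapshot("scene")["image"]; o[:,:400]=cv2.resize(d[215:245,250:275,::-1],(400,480),interpolation=cv2.INTER_CUBIC)
d=optics.snapshot("side")["image"]; o[:400,400:]=cv2.resize(d[170:220,205:255,::-1],(400,400),interpolation=cv2.INTER_CUBIC)
cv2.imwrite("pics/stop2.png",o)
E
```

```text
t 12.15 turn 1.259 tilt 0.0025 off mm (key frame) [ 0.  -0.6  2.6]
f key [ 2.09 -1.08  0.97] torque key [-0.107 -0.187  0.442] w 0.009369480345845548 41.91640590357565 q6 1.01
```

View pics/stop2.png

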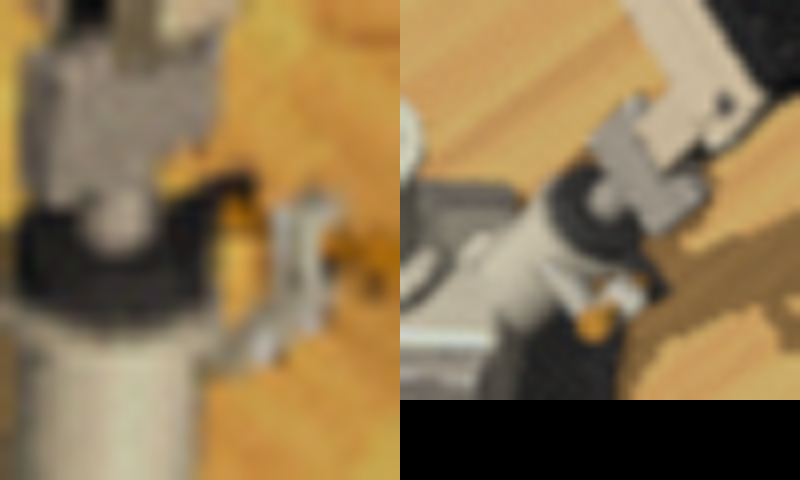

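The lug at (235,185) sits against the brass tip at (240,215), with torque steady. I'll hold a little longer, then open fully so the spring snaps it shut.

>>> move_arm:
  series:
    - {"dp":[0,0,0],"dr":[0,0,0],"jaw":1}
    - {"dp":[0,0,0],"dr":[0,0,0],"jaw":1}
    - {"dp":[0,0,0],"dr":[0,0,0],"jaw":1}
    - {"dp":[0,0,0],"dr":[0,0,0],"jaw":1}

```text
time_s: 12.75
eef_pos: [0.5135, 0.0601, 0.1386]
tcp_rot: [[0.876, 0.018, 0.483], [-0.191, -0.905, 0.379], [0.444, -0.424, -0.789]]
wrist_force: [1.8, -0.1, 1.4]
width: 0.0098
gripper_force: 41.9
```

>>> move_arm:
  series:
    - {"dp":[0,0,0],"dr":[0,0,0],"jaw":0}
    - {"dp":[0,0,0],"dr":[0,0,0],"jaw":0}
    - {"dp":[0,0,0],"dr":[0,0,0],"jaw":0}
    - {"dp":[0,0,0],"dr":[0,0,0],"jaw":0}
    - {"dp":[0,0,0],"dr":[0,0,0],"jaw":0}
    - {"dp":[0,0,0],"dr":[0,0,0],"jaw":0}

```text
time_s: 13.5
eef_pos: [0.5133, 0.0602, 0.1384]
tcp_rot: [[0.876, 0.018, 0.482], [-0.191, -0.905, 0.379], [0.444, -0.424, -0.79]]
wrist_force: [0.2, -0.2, -0.3]
width: 0.0655
gripper_force: 0.0
```

>>> move_arm:
  series:
    - {"dp":[-10,-7.5,16],"dr":[0,0,0],"jaw":0}
    - {"dp":[-10,-7.5,16],"dr":[0,0,0],"jaw":0}
    - {"dp":[-10,-7.5,16],"dr":[0,0,0],"jaw":0}
    - {"dp":[-10,-7.5,16],"dr":[0,0,0],"jaw":0}
    - {"dp":[-10,-7.5,16],"dr":[0,0,0],"jaw":0}
    - {"dp":[0,0,30],"dr":[0,0,0],"jaw":0}
    - {"dp":[0,0,30],"dr":[0,0,0],"jaw":0}
    - {"dp":[0,0,0],"dr":[0,0,0],"jaw":0}

```text
time_s: 14.5
eef_pos: [0.4644, 0.0221, 0.2815]
tcp_rot: [[0.874, 0.02, 0.486], [-0.19, -0.906, 0.377], [0.448, -0.422, -0.788]]
wrist_force: [-0.2, 0.1, 0.5]
width: 0.093
gripper_force: 0.0
```

```bash
python3 st.py; python3 - <<'E'
from bench import optics
import cv2,numpy as np
d=optics.snapshot("scene")["image"]; S=np.load("scene0.npz")["image"]
e=optics.snapshot("side")["image"]; D=np.load("side0.npz")["image"]
r=lambda i:cv2.resize(i[...,::-1],(400,300),interpolation=cv2.INTER_CUBIC)
cv2.imwrite("pics/end.png",np.vstack([np.hstack([r(S[205:250,235:295]),r(d[205:250,235:295])]),np.hstack([r(D[175:220,200:260]),r(e[175:220,200:260])])]))
E
```

```text
t 14.5 turn 1.257 tilt 0.003 off mm (key frame) [ 38.5  -0.4 153.5]
f key [0.24 0.16 0.43] torque key [-0.004  0.242 -0.019] w 0.09300469600873366 0.0 q6 1.08
```

View pics/end.png

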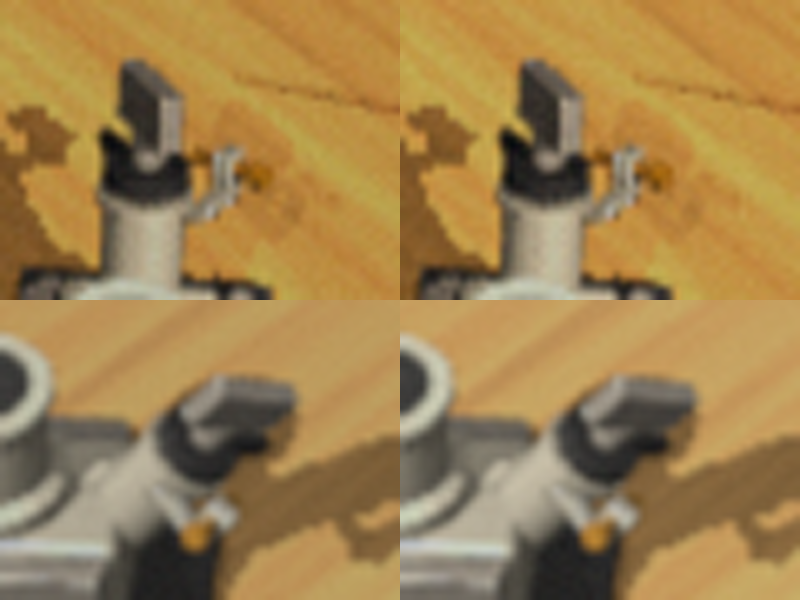

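Before (left) and after (right) show the same key position, with the bar at (150,110) and (550,110). The throttle is fully shut and the arm is clear.

```bash
python3 -c "
from bench import ticket; print(ticket.hand_in())"
```

```text
the job is handed in; nothing more can be done
None
```

I turned the throttle clockwise about 1.2 rad until the lug rested on the stop screw and held it there lightly for about 2 s. On release the spring shut it fully, nothing else was touched, and the job is handed in with no verdict shown.

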